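# Seat the pot and lock it through the guard window

## Robot

A 7-joint arm with a two-finger parallel gripper is mounted at the origin on the work surface. World frame = base frame: x ahead of the robot, y to its left, z up, the work surface at z = 0. Lengths are in m, angles in rad, forces in N, time in s.
With the tool pointing down it reaches from about 0.4 to 0.875 m from the base axis. Payload 19.3 kg.
Tool frame: the origin (TCP) lies at the centre of the arm's flange, where the gripper is bolted on; the fingertips stand 173 mm ahead of it and the grasp point (between the pads) lies 155 mm ahead of it; z points along the fingers, y is the line along which they close (so a half turn about z gives the same grasp; the last joint's range is limited). The gripper opens to 85 mm and grips with 20 to 120 N. Pads are 22 mm wide; open, the fingers measure 114 mm over their backs; the gripper's body (76 mm by 85 mm) begins 54 mm behind the grasp point. The pads swing forward as they close: fully open they stand 13 mm farther back than shut.
Start: joints at [1.096, 0.521, -0.036, 1.599, 0.021, 1.021, -0.113], TCP at [0.246, -0.574, 0.405] pointing down, gripper open.
Joint ranges: [-2.91, 2.91], [-0.3, 2.13], [-1.5, 1.42], [0.17, 2.43], [-1.26, 4.41], [0.16, 1.93], [-2.52, 2.52]. Speed limits (rad/s): [1.89, 1.89, 2.39, 2.39, 3.01, 3.01, 3.01].

## Interface

Orientations are given as a unit quaternion [x, y, z, w].
In Python, from rig import sensors, eyes, arm gives the robot as it stands.
- The arm moves only by the tool step_arm, never from a script. Its argument "steps" is a list of rows, each an object of numbers: "hand": the finger opening in mm, from 0 to 85.4; "dx", "dy", "dz": the shift along the world's x, y, z in mm; "rx", "ry", "rz": the turn, a rotation vector about the world's x, y, z in rad. In form: [{"hand": .., "dx": .., "dy": .., "dz": .., "rx": .., "ry": .., "rz": ..}, ...]. A call has exactly 5 rows; each row is the pose to reach, as a shift and turn from the pose commanded when the call began; what a row does not reach only later rows make up. A row lasts 1/12 s, in which the tool goes at most 41.7 mm and 7.16 degrees, less where a joint would pass 70% of its speed; a pose out of reach is approached as far as the arm can. A call with a gripper value outside its range is refused whole. The fingers move at their own pace and stop on an object; "grip_force" is the grip in N (left out, the last holds). Time passes only in rows, so rows that repeat a pose let the fingers close, or fill a call up. It gives the time, the measured TCP pose, the force, the opening and the grip force at its end, in the units of the state.
- sensors.observe(): the state, without advancing time (a new reading comes with each control period).
- eyes.read_camera(name): name is "side" or "top"; returns the picture (480x640x3 uint8, red, green, blue); there is no depth.
- eyes.camera_params(name): a dict with "mtx" (3x3 intrinsics, pixels), "rvec" (rotation vector, rad) and "tvec" (3), from world to camera coordinates, as OpenCV has them. Camera axes: x right, y down, z forward; pixel columns grow to the right and rows downward; lengths in m; the calibration is good to about 2 mm. A picture is of the moment at which its call begins. camera_params takes no time and is no camera call.
- arm.hand_in(): hands the job in; it is judged then, once.
The state is a dict: "t": time; "joint_positions": joint angles; "qd": joint speeds; "tau": joint torques, N m; "ee_pos": TCP position; "ee_rot": TCP orientation; "ft_force": force on the tool from outside, world axes, zero at the start; "wrist_torque": the same for the moment, N m; "gripper_width": opening from 0.0 (shut) to 1.0 (fully open); "grasp_force": force on a finger pad.
Only numpy, scipy, OpenCV 4.12 (cv2) and the standard library are available. Lean on these libraries where they do the work, as an engineer would, in place of code of your own. Each camera call takes 0.05 s, during which the arm holds its last target. There are 200 camera calls.

## Task

Push the white pot with the blue band along its wooden lane until it stands against the rubber stop. Then reach down through the window in the yellow guard and press the red lever fully down, where it stays, without touching the guard. Only push and press: do not grip or lift anything, keep the pot upright, and leave the other things where they stand.

Things in the scene. Friction and masses are not known exactly. Their poses are not given: they have to be found in the camera images.
- pot_center (a point): Centre (half-way up) of the white barrel-shaped ceramic pot with a blue band; 62 mm high, 90 mm across at the belly (24 to 32 mm above its foot), 80 mm at the open rim, 76 mm at the foot, about 0.35 kg, loose. It stands in the lane on the plywood base, its foot 12 mm above the table.
- pot_home (a point): Where the pot's centre is when it stands home; 43 mm above the table. x axis: along the lane in the pushing direction (away from the robot), y left, z up. The stop's face is 45 mm ahead. The level lane, floor 12 mm and rail tops 40 mm above the table, is 96 mm wide between rails that run from 200 mm behind to 70 mm ahead of this point. The pot starts 75 to 125 mm short.
- window (a point): Centre of the window in the yellow guard's level top panel, on the panel's upper face, 115 mm above the table. Axes as pot_home. The opening is 82 mm (x) by 92 mm (y); the panel is 140 mm (x) by 150 mm (y), 5 mm thick, on four 10 mm corner legs with a thin bar round three sides at 62 mm. Fixed.
- lever_pad (a point): Top centre of the round red pad (38 mm across, flat middle 28 mm across) on the end of the steel lever, beneath the middle of the window. With the lever up it is 105 mm above the table (10 mm below the guard's upper face), fully down 79 mm (36 mm below it).
- lever (a joint): Angle of the lever, rad: 0 = up, 0.32 = fully down on its stop; it starts at 0 to 0.06. Its hinge lies 85 mm ahead (+x) of the pad. It is stiff (about 6 N at the pad) and stays where it is left.
- stand: The plywood base with lane, guard and lever, 290 mm (x) by 350 mm (y), 12 mm thick, screwed to the table; origin at the centre of its underside, axes as pot_home. Fixed, at a different place and angle each time. The lane lies on its right half, the guard on its left: window is 85 mm behind and 180 mm left of pot_home.
- guard: The yellow guard; origin straight below window at table height. Must not be touched.
- pot_stack: Bystander: stack of white and blue plastic pots, 74 mm across, 93 mm high; origin under its centre.
- clay_pot: Bystander: small terracotta pot, 76 mm across, 70 mm high; origin under its centre.
- seed_jar: Bystander: jar with a green cap, 64 mm across, 85 mm high; origin under its centre.
- trowel: Bystander: hand trowel lying flat along its x, green handle 26 mm thick towards -x, steel blade 66 mm wide towards +x; reaches from 153 mm behind to 158 mm ahead of its origin.
- pot: The same pot; origin at the centre of its foot.
There are look-alikes about, which are no part of the job. Leave any pink or purple look-alike of the pot alone.

How it is judged:
On the way, in this order (a step that is already met when the one before it is completed fails the run):
1. the pot stands home against the rubber stop while the lever is still up (x of pot_center in the frame of pot_home above -0.006 m and horizontal distance between pot_center and pot_home below 0.01 m and value of joint lever below 0.12 rad), for 0.2 s.
2. the lever is pressed fully down through the guard window (value of joint lever above 0.27 rad and x of the grasp point in the frame of window between -0.06 and 0.06 m and y of the grasp point in the frame of window between -0.06 and 0.06 m), for 0.1 s.
At the end, for the whole second after the job is handed in: The pot stands upright and at rest within 6 mm of the rubber stop in its lane, the lever is down (at least 0.27 of 0.32 rad), and the bystanders are within 20 mm of where they stood (x of pot_center in the frame of pot_home above -0.006 m and horizontal distance between pot_center and pot_home below 0.01 m and angle between pot_center's own z axis and vertical below 0.1 rad and linear speed of pot below 0.02 m/s and value of joint lever above 0.27 rad and distance of each of pot_stack, clay_pot, seed_jar, trowel from where it was at the start of the episode below 0.02 m); the robot touches nothing.
It fails at once if the yellow guard is touched (contact force between guard and anything else above 1 N).
It fails at once if the pot is lifted (height (world z) of pot_center above 0.058 m).
It fails at once if the pot is tipped (angle between pot_center's own z axis and vertical above 0.35 rad).
It fails at once if a bystander is disturbed (distance of any of pot_stack, clay_pot, seed_jar, trowel from where it was at the start of the episode above 0.02 m).
It also fails if it takes over 48 s, if anything falls off the work surface, if the arm or the gripper's body presses on something with over 40 N, if the wrist force passes 120 N, or if a joint passes its speed limit or range.

## Working session

There is one attempt and no reset: what is moved stays moved. The work goes in short steps, Python scripts to look and compute and a tool call to move; the robot and the scene stay as the last step left them, time stands still between calls to the robot, and variables do not carry over. Pictures are saved under pics/ and viewed, at most 10 in all, crops included, and the job is handed in when it is done.

Besides the shell and the picture viewer there is one more tool, called after "Request:" by a JSON object that holds its "api" and its "payload". step_arm: Moves the arm, as the interface text tells. Its arguments: {"type":"object","properties":{"steps":{"type":"array"},"grip_force":{"type":"number"}},"required":["steps"]}

```bash
mkdir -p pics
cat > h.py <<'E'
import numpy as np, cv2
from rig import sensors, eyes, arm
def cam(n):
    p=eyes.camera_params(n); K=np.array(p["mtx"],float); R=cv2.Rodrigues(np.array(p["rvec"],float))[0]; t=np.array(p["tvec"],float).ravel()
    return K,R,t
def ray(n,u,v,z):
    K,R,t=cam(n); c=-R.T@t; d=R.T@np.linalg.solve(K,[u,v,1.]); return c+d*(z-c[2])/d[2]
def proj(n,P):
    K,R,t=cam(n); q=K@(R@np.array(P,float)+t); return q[:2]/q[2]
def grab(n,f):
    im=eyes.read_camera(n); cv2.imwrite(f,cv2.cvtColor(im,cv2.COLOR_RGB2BGR)); return im
E
python3 - <<'E'
from h import *
for n in("top","side"):
    grab(n,f"pics/{n}0.png"); K,R,t=cam(n); print(n,-R.T@t,R[2],K[0,0])
s=sensors.observe(); print(s)
E
```

```text
top [0.50066019 0.09858923 1.30952938] [ 0.10398665 -0.02378844 -0.99429416] 607.4391571933571
side [0.11087079 0.57117955 0.59460185] [ 0.59321911 -0.5666921  -0.57179642] 466.94270391027027
{'t': 0.1, 'joint_positions': array([ 1.09581064,  0.5219626 , -0.03630946,  1.59991657,  0.02122275,
        1.0211149 , -0.11277662]), 'qd': array([ 1.90994715e-04, -3.38243892e-03,  5.85431231e-04,  2.79293718e-05,
        1.05815708e-03, -3.39337607e-04,  7.36319969e-04]), 'tau': array([ 3.98122764e-03, -9.28485417e+01,  1.98429063e+00, -3.70533729e+01,
        1.82083767e-02,  5.29963771e-03,  1.26829245e-04]), 'ee_pos': array([ 0.24606334, -0.57439924,  0.40419064]), 'ee_rot': array([ 9.79587448e-01,  2.01017844e-01, -1.50103091e-04, -4.85320971e-04]), 'ft_force': array([-0.84103938,  0.45822432,  0.15232308]), 'wrist_torque': array([0.01971356, 0.05709837, 0.00745023]), 'grasp_force': 0.0, 'gripper_width': 0.9983281319069539}
```

View pics/top0.png

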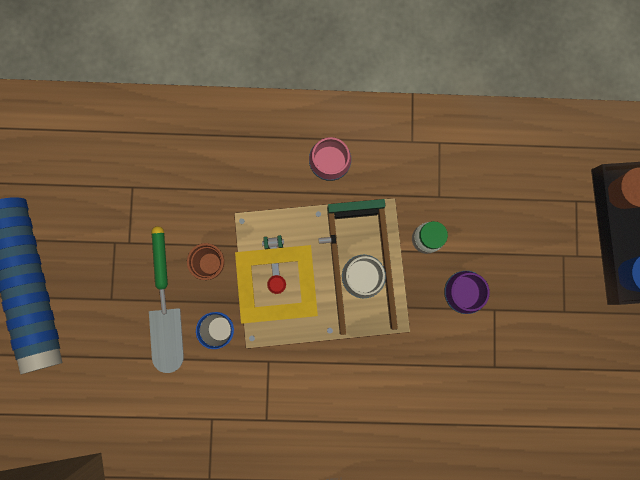

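View pics/side0.png

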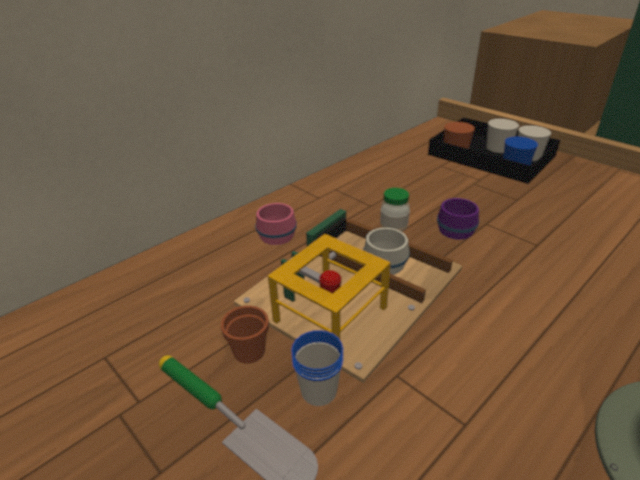

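Top view: the white pot with the band is in the lane at (363,277), the stop at (357,208), the guard at (276,284) and the red pad at (277,284). Possible mix-ups are the pink pot (330,158), the purple pot (467,292), the white pots in the far tray (side view 502,135) and the stack (215,330). I choose (363,277), the white one standing between the rails.

```bash
cat > meas.py <<'E'
from h import *
im=cv2.cvtColor(cv2.imread("pics/top0.png"),cv2.COLOR_BGR2RGB); hsv=cv2.cvtColor(im,cv2.COLOR_RGB2HSV)
def big(m,roi):
    k=np.zeros_like(m);a,b,c,d=roi;k[b:d,a:c]=m[b:d,a:c]
    cs,h=cv2.findContours(k,cv2.RETR_CCOMP,cv2.CHAIN_APPROX_NONE); return sorted(cs,key=cv2.contourArea,reverse=True)
def rect(c,z,n="top"):
    P=np.array([ray(n,u,v,z)[:2] for u,v in c[:,0]],np.float32); return P,cv2.minAreaRect(P)
y=cv2.inRange(hsv,(20,150,100),(30,255,255))
cs=big(y,(225,235,330,335))
for c in cs[:2]:
    P,r=rect(c,0.115); print("yellow",r)
r=cv2.inRange(hsv,(0,180,60),(6,255,255))|cv2.inRange(hsv,(172,180,60),(180,255,255))
P,q=rect(big(r,(255,265,300,305))[0],0.103); print("pad",cv2.minEnclosingCircle(P))
w=cv2.inRange(hsv,(0,0,120),(180,60,255))
P,q=rect(big(w,(335,245,392,308))[0],0.074); print("pot",q,cv2.minEnclosingCircle(P))
g=cv2.inRange(hsv,(60,60,20),(95,255,255))
c=big(g,(320,190,392,222))[0]; print("stop",rect(c,0.05)[1],c[:,0].min(0),c[:,0].max(0))
b=cv2.inRange(hsv,(8,40,120),(24,150,255))
# base corners by eye
for uv in((235,213),(396,199),(409,331),(247,347)): print("base",ray("top",*uv,0.012))
cv2.imwrite("pics/crop.png",cv2.resize(cv2.imread("pics/top0.png")[185:360,225:425],None,fx=3.4,fy=3.4,interpolation=cv2.INTER_CUBIC))
E
python3 meas.py
```

```text
yellow ((0.5402085781097412, 0.14787553250789642), (0.1404811143875122, 0.1505373865365982), 7.173749923706055)
yellow ((0.540427565574646, 0.1474788784980774), (0.08542407304048538, 0.0952564924955368), 7.077794551849365)
pad ((0.5398728847503662, 0.1470077931880951), 0.01814778335392475)
pot ((0.5642255544662476, -0.03150753304362297), (0.07743778079748154, 0.07776793837547302), 1.582915186882019) ((0.5628477931022644, -0.032786041498184204), 0.04139929637312889)
stop ((0.7102610468864441, -0.012574058026075363), (0.0186656154692173, 0.11965937167406082), 7.060482501983643) [328 199] [384 212]
base [0.69259714 0.24474782 0.012     ]
base [ 0.73416949 -0.10233206  0.012     ]
base [ 0.45103312 -0.13391361  0.012     ]
base [0.4087909  0.20791908 0.012     ]
```

View pics/crop.png

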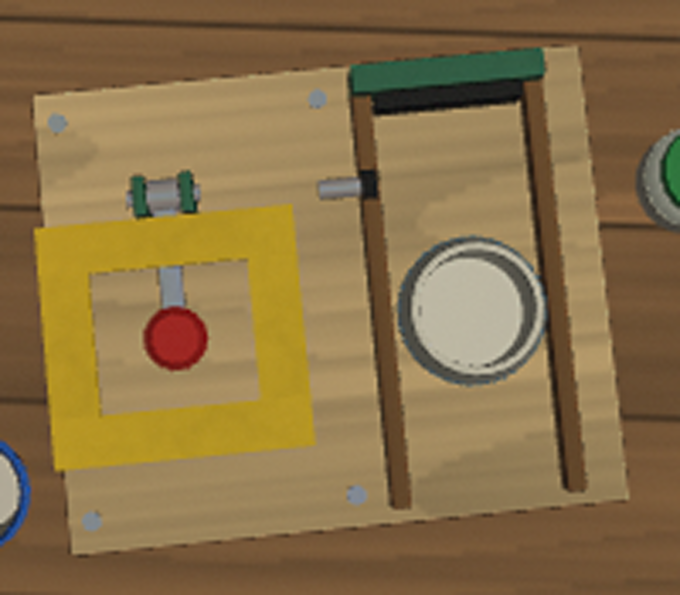

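The crop confirms the choice: the white banded pot is in the lane at crop (472,310), with the red pad under the window at (176,338). Stand yaw is about +7.1°. Window is at (0.540, 0.148) and home at (0.647, -0.020). The pot is about 85 mm short, which fits the 75–125 mm given. I'll move in behind it, high and with the fingers shut.

Request:
{"api": "step_arm", "payload": {"steps": [{"hand":0,"dx":15,"dy":36,"dz":0,"rx":0,"ry":0,"rz":-0.1},{"hand":0,"dx":30,"dy":72,"dz":0,"rx":0,"ry":0,"rz":-0.2},{"hand":0,"dx":45,"dy":108,"dz":0,"rx":0,"ry":0,"rz":-0.28},{"hand":0,"dx":60,"dy":144,"dz":0,"rx":0,"ry":0,"rz":-0.28},{"hand":0,"dx":75,"dy":180,"dz":0,"rx":0,"ry":0,"rz":-0.28}]}}

```text
t: 0.52
ee_pos: [0.3214, -0.3926, 0.4045]
ee_rot: [0.998, 0.062, -0.0, -0.0]
ft_force: [1.9, -0.7, 0.2]
gripper_width: 0.297
grasp_force: 0.0
```

Request:
{"api": "step_arm", "payload": {"steps": [{"hand":0,"dx":15,"dy":36,"dz":0,"rx":0,"ry":0,"rz":0},{"hand":0,"dx":30,"dy":72,"dz":0,"rx":0,"ry":0,"rz":0},{"hand":0,"dx":45,"dy":108,"dz":0,"rx":0,"ry":0,"rz":0},{"hand":0,"dx":60,"dy":144,"dz":0,"rx":0,"ry":0,"rz":0},{"hand":0,"dx":75,"dy":180,"dz":0,"rx":0,"ry":0,"rz":0}]}}

```text
t: 0.93
ee_pos: [0.3963, -0.2126, 0.4047]
ee_rot: [0.998, 0.062, -0.0, 0.0]
ft_force: [0.6, -2.1, 0.4]
gripper_width: 0.006
grasp_force: 0.0
```

Request:
{"api": "step_arm", "payload": {"steps": [{"hand":0,"dx":16,"dy":34,"dz":0,"rx":0,"ry":0,"rz":0},{"hand":0,"dx":32,"dy":68,"dz":0,"rx":0,"ry":0,"rz":0},{"hand":0,"dx":48,"dy":102,"dz":0,"rx":0,"ry":0,"rz":0},{"hand":0,"dx":64,"dy":136,"dz":0,"rx":0,"ry":0,"rz":0},{"hand":0,"dx":78,"dy":171,"dz":0,"rx":0,"ry":0,"rz":0}]}}

```text
t: 1.35
ee_pos: [0.4746, -0.0417, 0.4047]
ee_rot: [0.998, 0.062, 0.0, 0.0]
ft_force: [1.5, -1.6, -0.3]
gripper_width: -0.002
grasp_force: 0.0
```

Request:
{"api": "step_arm", "payload": {"steps": [{"hand":0,"dx":0,"dy":0,"dz":-40,"rx":0,"ry":0,"rz":0},{"hand":0,"dx":0,"dy":0,"dz":-80,"rx":0,"ry":0,"rz":0},{"hand":0,"dx":0,"dy":0,"dz":-110,"rx":0,"ry":0,"rz":0},{"hand":0,"dx":0,"dy":0,"dz":-130,"rx":0,"ry":0,"rz":0},{"hand":0,"dx":0,"dy":0,"dz":-140,"rx":0,"ry":0,"rz":0}]}}

```text
t: 1.77
ee_pos: [0.4734, -0.0433, 0.2622]
ee_rot: [0.998, 0.063, -0.002, -0.0]
ft_force: [-0.8, -0.6, -0.8]
gripper_width: 0.0
grasp_force: 0.0
```

Request:
{"api": "step_arm", "payload": {"steps": [{"hand":0,"dx":0,"dy":0,"dz":-15,"rx":0,"ry":0,"rz":0},{"hand":0,"dx":0,"dy":0,"dz":-30,"rx":0,"ry":0,"rz":0},{"hand":0,"dx":0,"dy":0,"dz":-45,"rx":0,"ry":0,"rz":0},{"hand":0,"dx":0,"dy":0,"dz":-61,"rx":0,"ry":0,"rz":0},{"hand":0,"dx":0,"dy":0,"dz":-61,"rx":0,"ry":0,"rz":0}]}}

```text
t: 2.18
ee_pos: [0.4737, -0.0435, 0.2021]
ee_rot: [0.998, 0.062, -0.001, -0.0]
ft_force: [-0.8, -0.3, -1.3]
gripper_width: 0.0
grasp_force: 0.0
```

Run:
```python
from h import *
im=grab("side","pics/s1.png"); c=cv2.imread("pics/s1.png")[170:350,230:490]
cv2.imwrite("pics/s1c.png",cv2.resize(c,None,fx=3,fy=3))
```

```text
(no output)
```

View pics/s1c.png

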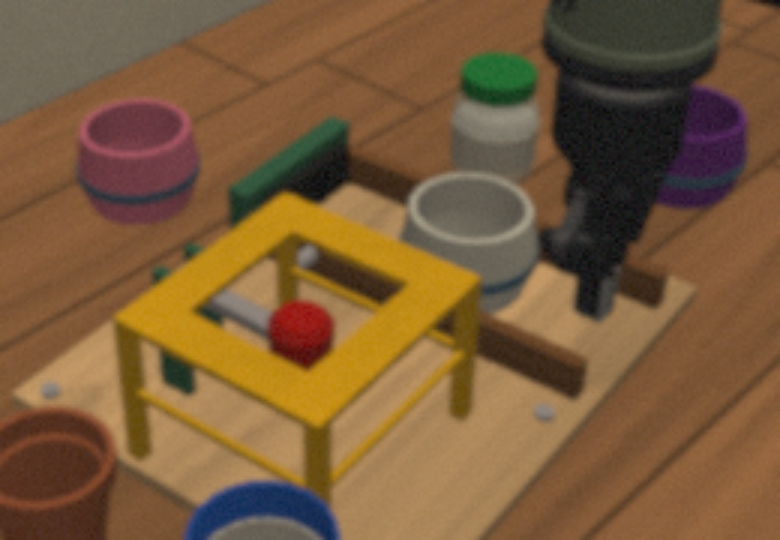

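The fingers stand in the lane about 30 mm behind the pot, finger at crop (598,290) and pot at (470,240). The pot is clear and upright, so I'll push along (0.992, 0.124).

Request:
{"api": "step_arm", "payload": {"steps": [{"hand":0,"dx":8,"dy":1,"dz":0,"rx":0,"ry":0,"rz":0},{"hand":0,"dx":16,"dy":2,"dz":0,"rx":0,"ry":0,"rz":0},{"hand":0,"dx":24,"dy":3.5,"dz":0,"rx":0,"ry":0,"rz":0},{"hand":0,"dx":32,"dy":4.5,"dz":0,"rx":0,"ry":0,"rz":0},{"hand":0,"dx":40,"dy":5.5,"dz":0,"rx":0,"ry":0,"rz":0}]}}

```text
t: 2.65
ee_pos: [0.515, -0.0379, 0.2042]
ee_rot: [0.998, 0.062, 0.0, 0.0]
ft_force: [-3.5, -0.7, 1.2]
gripper_width: 0.003
grasp_force: 1.6
```

Request:
{"api": "step_arm", "payload": {"steps": [{"hand":0,"dx":6,"dy":1,"dz":0,"rx":0,"ry":0,"rz":0},{"hand":0,"dx":12,"dy":1.5,"dz":0,"rx":0,"ry":0,"rz":0},{"hand":0,"dx":18,"dy":2,"dz":0,"rx":0,"ry":0,"rz":0},{"hand":0,"dx":24,"dy":3,"dz":0,"rx":0,"ry":0,"rz":0},{"hand":0,"dx":30,"dy":4,"dz":0,"rx":0,"ry":0,"rz":0}]}}

```text
t: 3.07
ee_pos: [0.5446, -0.034, 0.2037]
ee_rot: [0.998, 0.062, -0.0, 0.0]
ft_force: [-3.9, -0.5, 2.6]
gripper_width: 0.001
grasp_force: 1.7
```

Request:
{"api": "step_arm", "payload": {"steps": [{"hand":0,"dx":6,"dy":1,"dz":0,"rx":0,"ry":0,"rz":0},{"hand":0,"dx":12,"dy":1.5,"dz":0,"rx":0,"ry":0,"rz":0},{"hand":0,"dx":18,"dy":2,"dz":0,"rx":0,"ry":0,"rz":0},{"hand":0,"dx":24,"dy":3,"dz":0,"rx":0,"ry":0,"rz":0},{"hand":0,"dx":30,"dy":4,"dz":0,"rx":0,"ry":0,"rz":0}]}}

```text
t: 3.48
ee_pos: [0.5747, -0.0299, 0.2037]
ee_rot: [0.998, 0.062, -0.0, -0.0]
ft_force: [-3.0, 0.3, 2.8]
gripper_width: 0.0
grasp_force: 1.7
```

Request:
{"api": "step_arm", "payload": {"steps": [{"hand":0,"dx":3,"dy":0.5,"dz":0,"rx":0,"ry":0,"rz":0},{"hand":0,"dx":6,"dy":1,"dz":0,"rx":0,"ry":0,"rz":0},{"hand":0,"dx":8,"dy":1,"dz":0,"rx":0,"ry":0,"rz":0},{"hand":0,"dx":10,"dy":1.5,"dz":0,"rx":0,"ry":0,"rz":0},{"hand":0,"dx":12,"dy":1.5,"dz":0,"rx":0,"ry":0,"rz":0}]}}

```text
t: 3.9
ee_pos: [0.5862, -0.0284, 0.2037]
ee_rot: [0.998, 0.062, -0.0, -0.0]
ft_force: [-3.0, 1.6, 1.3]
gripper_width: 0.002
grasp_force: 1.6
```

Request:
{"api": "step_arm", "payload": {"steps": [{"hand":0,"dx":1,"dy":0,"dz":0,"rx":0,"ry":0,"rz":0},{"hand":0,"dx":2,"dy":0,"dz":0,"rx":0,"ry":0,"rz":0},{"hand":0,"dx":3,"dy":0.5,"dz":0,"rx":0,"ry":0,"rz":0},{"hand":0,"dx":3,"dy":0.5,"dz":0,"rx":0,"ry":0,"rz":0},{"hand":0,"dx":3,"dy":0.5,"dz":0,"rx":0,"ry":0,"rz":0}]}}

```text
t: 4.32
ee_pos: [0.5892, -0.028, 0.2037]
ee_rot: [0.998, 0.062, 0.0, 0.0]
ft_force: [-1.9, 0.3, 1.3]
gripper_width: 0.004
grasp_force: 0.8
```

Not at the stop yet; I'll creep on and watch the force.

Request:
{"api": "step_arm", "payload": {"steps": [{"hand":0,"dx":1,"dy":0,"dz":0,"rx":0,"ry":0,"rz":0},{"hand":0,"dx":2,"dy":0,"dz":0,"rx":0,"ry":0,"rz":0},{"hand":0,"dx":3,"dy":0.5,"dz":0,"rx":0,"ry":0,"rz":0},{"hand":0,"dx":3,"dy":0.5,"dz":0,"rx":0,"ry":0,"rz":0},{"hand":0,"dx":3,"dy":0.5,"dz":0,"rx":0,"ry":0,"rz":0}]}}

```text
t: 4.73
ee_pos: [0.5921, -0.0275, 0.2037]
ee_rot: [0.998, 0.062, -0.0, 0.0]
ft_force: [-3.3, -0.8, 1.0]
gripper_width: -0.0
grasp_force: 1.7
```

Run:
```python
from h import *
im=grab("top","pics/t2.png"); c=cv2.imread("pics/t2.png")[185:360,225:425]
cv2.imwrite("pics/t2c.png",cv2.resize(c,None,fx=3.4,fy=3.4,interpolation=cv2.INTER_CUBIC))
```

```text
(no output)
```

View pics/t2c.png

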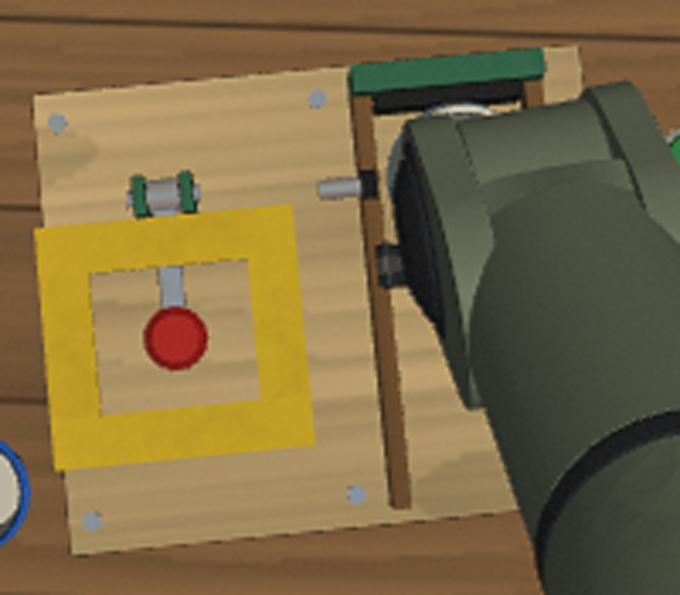

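The pot rim at crop (460,107) is almost at the black rubber, whose front edge is near row 108. I'll keep creeping until the force rises.

Request:
{"api": "step_arm", "payload": {"steps": [{"hand":0,"dx":1,"dy":0,"dz":0,"rx":0,"ry":0,"rz":0},{"hand":0,"dx":2,"dy":0,"dz":0,"rx":0,"ry":0,"rz":0},{"hand":0,"dx":3,"dy":0.5,"dz":0,"rx":0,"ry":0,"rz":0},{"hand":0,"dx":3,"dy":0.5,"dz":0,"rx":0,"ry":0,"rz":0},{"hand":0,"dx":3,"dy":0.5,"dz":0,"rx":0,"ry":0,"rz":0}]}}

```text
t: 5.2
ee_pos: [0.5936, -0.0273, 0.2033]
ee_rot: [0.998, 0.062, -0.002, 0.0]
ft_force: [-16.2, -1.0, 10.5]
gripper_width: 0.002
grasp_force: 8.6
```

Force has risen to 16 N, so the pot is seated. I'll back off, rise and check.

Request:
{"api": "step_arm", "payload": {"steps": [{"hand":0,"dx":-3,"dy":-0.5,"dz":0,"rx":0,"ry":0,"rz":0},{"hand":0,"dx":-8,"dy":-1,"dz":0,"rx":0,"ry":0,"rz":0},{"hand":0,"dx":-18,"dy":-2,"dz":0,"rx":0,"ry":0,"rz":0},{"hand":0,"dx":-32,"dy":-4,"dz":0,"rx":0,"ry":0,"rz":0},{"hand":0,"dx":-45,"dy":-6,"dz":0,"rx":0,"ry":0,"rz":0}]}}

```text
t: 5.62
ee_pos: [0.5497, -0.0329, 0.2038]
ee_rot: [0.998, 0.062, 0.001, -0.0]
ft_force: [0.2, -0.2, -0.0]
gripper_width: -0.003
grasp_force: 0.0
```

Request:
{"api": "step_arm", "payload": {"steps": [{"hand":0,"dx":0,"dy":0,"dz":30,"rx":0,"ry":0,"rz":0},{"hand":0,"dx":0,"dy":0,"dz":65,"rx":0,"ry":0,"rz":0},{"hand":0,"dx":0,"dy":0,"dz":100,"rx":0,"ry":0,"rz":0},{"hand":0,"dx":0,"dy":0,"dz":130,"rx":0,"ry":0,"rz":0},{"hand":0,"dx":0,"dy":0,"dz":150,"rx":0,"ry":0,"rz":0}]}}

```text
t: 6.03
ee_pos: [0.5504, -0.0329, 0.357]
ee_rot: [0.998, 0.062, 0.002, 0.0]
ft_force: [0.7, -0.6, -0.4]
gripper_width: 0.001
grasp_force: 0.0
```

Run:
```python
from h import *
print(sensors.observe()['ee_pos'])
im=grab("side","pics/s3.png"); a=cv2.resize(cv2.imread("pics/s3.png")[190:320,270:470],None,fx=3.9,fy=3.9,interpolation=cv2.INTER_CUBIC)
cv2.imwrite("pics/s3c.png",a)
# expected rim-centre pixel if home
print((proj("side",[.6469,-.0204,.074])-[270,190])*3.9)
t=np.radians(7.1)
for d in(0,np.pi/2,np.pi,3*np.pi/2): print((proj("side",[.6469+.04*np.cos(d+t),-.0204+.04*np.sin(d+t),.074])-[270,190])*3.9)
```

```text
[ 0.55042683 -0.03294648  0.35699516]
[320.38756939 128.71210497]
[259.35646898 104.1905289 ]
[274.4521532  163.18780319]
[384.14098441 154.32747494]
[363.9303764   96.03212081]
```

View pics/s3c.png

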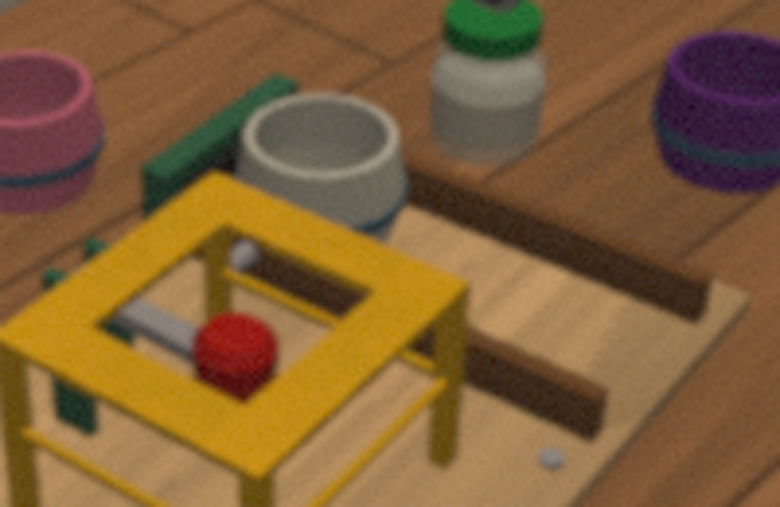

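The pot stands upright against the stop, its rim centre at crop (322,137) against a predicted (320,129), about 2 px in the full picture. Next is above the window, tips at z about 0.18, with one numeric check of the pot from the top.

Request:
{"api": "step_arm", "payload": {"steps": [{"hand":0,"dx":-2,"dy":36,"dz":0,"rx":0,"ry":0,"rz":0},{"hand":0,"dx":-4,"dy":75,"dz":0,"rx":0,"ry":0,"rz":0},{"hand":0,"dx":-6,"dy":114,"dz":0,"rx":0,"ry":0,"rz":0},{"hand":0,"dx":-8,"dy":150,"dz":0,"rx":0,"ry":0,"rz":0},{"hand":0,"dx":-10,"dy":180,"dz":0,"rx":0,"ry":0,"rz":0}]}}

```text
t: 6.5
ee_pos: [0.5396, 0.1498, 0.3537]
ee_rot: [0.998, 0.063, 0.001, -0.001]
ft_force: [0.8, -0.5, 1.0]
gripper_width: -0.001
grasp_force: 0.0
```

Run:
```python
from h import *
im=grab("top","pics/t4.png"); print(sensors.observe()['ee_pos'])
a=cv2.resize(cv2.imread("pics/t4.png")[190:340,225:425],None,fx=3.4,fy=3.4,interpolation=cv2.INTER_CUBIC); cv2.imwrite("pics/t4c.png",a)
hsv=cv2.cvtColor(im,cv2.COLOR_RGB2HSV); w=cv2.inRange(hsv,(0,0,120),(180,60,255)); k=np.zeros_like(w); k[190:275,330:390]=w[190:275,330:390]
c=max(cv2.findContours(k,cv2.RETR_EXTERNAL,cv2.CHAIN_APPROX_NONE)[0],key=cv2.contourArea)
P=np.array([ray("top",u,v,.074)[:2] for u,v in c[:,0]],np.float32); print(cv2.minAreaRect(P),cv2.minEnclosingCircle(P))
```

```text
[0.5388521  0.15540506 0.35381958]
((0.6471225619316101, -0.023720107972621918), (0.07644651085138321, 0.07826079428195953), 1.6866300106048584) ((0.6464207768440247, -0.024713018909096718), 0.041623469442129135)
```

View pics/t4c.png

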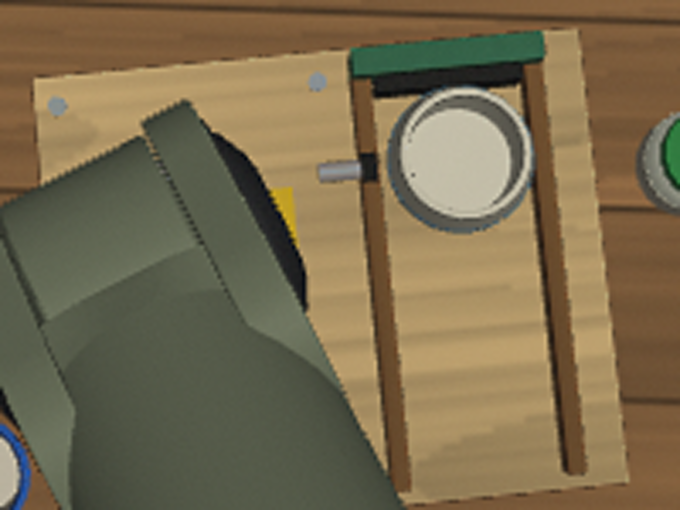

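The pot rim fits (0.647, -0.024), right at home and touching the rubber. The TCP overshot a little in y, so I'll settle to tips about 0.13 before entering.

Request:
{"api": "step_arm", "payload": {"steps": [{"hand":0,"dx":0,"dy":0,"dz":0,"rx":0,"ry":0,"rz":0},{"hand":0,"dx":0,"dy":0,"dz":-15,"rx":0,"ry":0,"rz":0},{"hand":0,"dx":0,"dy":0,"dz":-30,"rx":0,"ry":0,"rz":0},{"hand":0,"dx":0,"dy":0,"dz":-45,"rx":0,"ry":0,"rz":0},{"hand":0,"dx":0,"dy":0,"dz":-45,"rx":0,"ry":0,"rz":0}]}}

```text
t: 6.97
ee_pos: [0.5397, 0.1459, 0.3063]
ee_rot: [0.998, 0.062, -0.001, 0.0]
ft_force: [-1.2, -0.7, -0.3]
gripper_width: -0.002
grasp_force: 0.0
```

Request:
{"api": "step_arm", "payload": {"steps": [{"hand":0,"dx":0,"dy":1,"dz":-8,"rx":0,"ry":0,"rz":0},{"hand":0,"dx":0,"dy":1,"dz":-16,"rx":0,"ry":0,"rz":0},{"hand":0,"dx":0,"dy":1,"dz":-23,"rx":0,"ry":0,"rz":0},{"hand":0,"dx":0,"dy":1,"dz":-30,"rx":0,"ry":0,"rz":0},{"hand":0,"dx":0,"dy":1,"dz":-36,"rx":0,"ry":0,"rz":0}]}}

```text
t: 7.38
ee_pos: [0.54, 0.1479, 0.2721]
ee_rot: [0.998, 0.062, -0.0, 0.0]
ft_force: [-6.8, -0.3, 8.3]
gripper_width: -0.005
grasp_force: 4.4
```

Request:
{"api": "step_arm", "payload": {"steps": [{"hand":0,"dx":0,"dy":0,"dz":-5,"rx":0,"ry":0,"rz":0},{"hand":0,"dx":0,"dy":0,"dz":-10,"rx":0,"ry":0,"rz":0},{"hand":0,"dx":0,"dy":0,"dz":-14,"rx":0,"ry":0,"rz":0},{"hand":0,"dx":0,"dy":0,"dz":-17,"rx":0,"ry":0,"rz":0},{"hand":0,"dx":0,"dy":0,"dz":-17,"rx":0,"ry":0,"rz":0}]}}

```text
t: 7.8
ee_pos: [0.5396, 0.1479, 0.2549]
ee_rot: [0.998, 0.062, -0.001, 0.0]
ft_force: [-1.4, -0.4, 0.5]
gripper_width: -0.002
grasp_force: 0.8
```

Request:
{"api": "step_arm", "payload": {"steps": [{"hand":0,"dx":0,"dy":0,"dz":-1,"rx":0,"ry":0,"rz":0},{"hand":0,"dx":0,"dy":0,"dz":-2,"rx":0,"ry":0,"rz":0},{"hand":0,"dx":0,"dy":0,"dz":-3,"rx":0,"ry":0,"rz":0},{"hand":0,"dx":0,"dy":0,"dz":-4,"rx":0,"ry":0,"rz":0},{"hand":0,"dx":0,"dy":0,"dz":-4,"rx":0,"ry":0,"rz":0}]}}

```text
t: 8.22
ee_pos: [0.5399, 0.148, 0.2525]
ee_rot: [0.998, 0.062, -0.0, 0.0]
ft_force: [-11.2, -2.7, 23.5]
gripper_width: -0.003
grasp_force: 13.1
```

Force is 23 N with the tip at 79.5 mm, so the lever is on its stop. I'll hold briefly with one row, then go straight up and clear.

Request:
{"api": "step_arm", "payload": {"steps": [{"hand":0,"dx":0,"dy":0,"dz":0,"rx":0,"ry":0,"rz":0},{"hand":0,"dx":0,"dy":0,"dz":5,"rx":0,"ry":0,"rz":0},{"hand":0,"dx":0,"dy":0,"dz":20,"rx":0,"ry":0,"rz":0},{"hand":0,"dx":0,"dy":0,"dz":45,"rx":0,"ry":0,"rz":0},{"hand":0,"dx":0,"dy":0,"dz":80,"rx":0,"ry":0,"rz":0}]}}

```text
t: 8.63
ee_pos: [0.5397, 0.1479, 0.331]
ee_rot: [0.998, 0.062, -0.001, 0.0]
ft_force: [0.3, 0.2, 0.3]
gripper_width: -0.0
grasp_force: 0.0
```

Request:
{"api": "step_arm", "payload": {"steps": [{"hand":0,"dx":0,"dy":0,"dz":30,"rx":0,"ry":0,"rz":0},{"hand":0,"dx":0,"dy":0,"dz":60,"rx":0,"ry":0,"rz":0},{"hand":0,"dx":0,"dy":0,"dz":85,"rx":0,"ry":0,"rz":0},{"hand":0,"dx":0,"dy":0,"dz":100,"rx":0,"ry":0,"rz":0},{"hand":0,"dx":0,"dy":0,"dz":100,"rx":0,"ry":0,"rz":0}]}}

```text
t: 9.05
ee_pos: [0.5407, 0.1482, 0.4352]
ee_rot: [0.998, 0.062, 0.003, -0.001]
ft_force: [0.1, -0.1, 0.5]
gripper_width: 0.003
grasp_force: 0.0
```

Run:
```python
from h import *
im=grab("side","pics/s5.png"); cv2.imwrite("pics/s5c.png",cv2.resize(cv2.imread("pics/s5.png")[180:420,200:500],None,fx=2.4,fy=2.4,interpolation=cv2.INTER_CUBIC))
```

```text
(no output)
```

View pics/s5c.png

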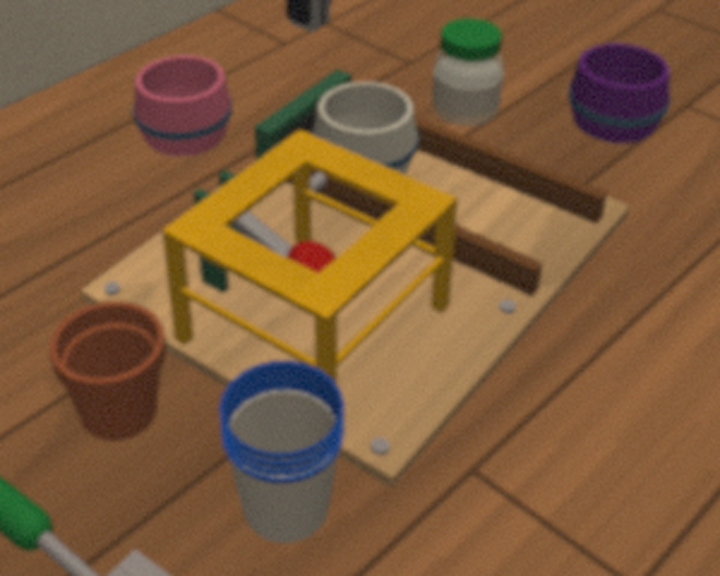

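The pad at crop (312,255) is now well below the panel, the pot stands home at (365,120), the bystanders are unmoved and the arm is clear. Handing in.

```bash
python3 -c "
from rig import arm
print(arm.hand_in())"
```

```text
the job is handed in; nothing more can be done
None
```

The pot stands home against the rubber stop, the lever is pressed fully down with no sign of touching the guard, and the job is handed in; no verdict came back.

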